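# Unbar the glass rack and draw out its tray

## Task

The plywood rack of cut glasses is barred for transport. Lift the wooden bar straight up out of the rack's two open brackets, keeping it level so that both ends come clear together, and lower it into the two forks of the separate bar rest; do not drop it. Then draw the rack's tray all the way out to its stop, with both glasses still standing on it, and leave the other things on the bench where they are.

Things in the scene. Friction and masses are not known exactly. Their poses are not given: they have to be found in the camera images.
- rack: Plywood rack fixed to the bench, 305 mm deep, 250 mm wide, walls 90 mm high from x = 30 to 280 mm. Origin: on the bench, under the middle of the bar's place. x points into the rack (the tray slides out along -x), y along the bar, z up. Turned within 0.25 rad of the world's axes. It stands on the left or right of the bench, the bar rest on the other side.
- bar: Loose square bar of brown wood, ends capped in steel, 24 x 300 x 24 mm, 130 to 250 g. Origin at its centre, y along it. It starts in the rack's brackets, centre 62 mm above the bench and within 10 mm of the rack's middle; it stops the tray from sliding. The 150 mm at its middle are free for fingers from above; the tray's handle and front wall are 65 mm behind it.
- rest: Bar rest fixed to the bench: plywood foot 100 x 230 x 16 mm with two steel U forks at y = +-80 mm. Origin on the bench under its middle; y along the laid bar (either way round), z up. Its y is about a quarter turn (within 0.3 rad) from the world's y. A laid bar has its centre 62 mm above the bench, over this origin.
- tray (a joint): Travel of the tray out of the rack in m: 0 shut, 0.13 at the outer stop. It slides on friction of about 2 N (plus 6 N per m/s) and stays where it is left.
- rack_bracket0 (a point): Middle of the seat of the rack's bracket at its y = -113 mm, 50 mm above the bench: steel U open at the top, 24 mm wide along the rack's y, inner gap 32 mm along its x, prongs 6 mm thick, tops 88 mm above the bench.
- rack_bracket1 (a point): The same for the other bracket, at y = +113 mm.
- rest_fork0 (a point): Middle of the seat of the rest's fork at its y = -80 mm, 50 mm above the bench: steel U open at the top, 24 mm wide along the rest's y, inner gap 34 mm along its x; straight prongs to 76 mm above the bench, then lips flaring outwards to a mouth about 50 mm wide, tops 92 mm above the bench.
- rest_fork1 (a point): The same for the other fork, at y = +80 mm.
- tray_handle (a point): Middle of the tray's handle: level round steel bar 12 mm thick, 96 mm long, along the rack's y, 86 mm above the bench, 85 mm behind the bar's middle when the tray is shut; moves with the tray, the rack's axes. It stands on two 10 mm posts at +-42 mm on the tray's front wall (top 51 mm above the bench), so fingers can take it from above.
- tray_floor (a point): Point on top of the tray's floor (25 mm above the bench), midway between the two glasses' places; moves with the tray, the rack's axes.
- tumbler0: Glass tumbler, diameter 70 mm, 85 mm tall, standing loose on the tray behind the handle (about 80 mm clear of it). Origin: centre of its underside.
- tumbler1: The second such tumbler, beside the first.
- goblet: Bystander: blue stemmed goblet, 74 mm across, 150 mm tall, standing on the bench. Origin: centre of its underside.
- wheel: Bystander: grey stone cutting wheel lying flat, diameter 116 mm, 18 mm thick. Origin: centre of its underside.
- brush: Bystander: hand brush lying on the bench near the robot. Origin on its underside.
Things that resemble listed ones, but are neither listed nor needed, are in the scene too. Leave any black look-alike of the tumbler0 alone. Several things look just like the rest: the one meant starts nearest to the robot's base.

How it is judged:
On the way, in this order (a step that is already met when the one before it is completed fails the run):
1. the bar is lifted straight up (within 60 mm sideways) and level (within 0.12 rad) until both ends are clear above the rack's brackets (its centre at least 110 mm above the bench) (z of bar in the frame of rack above 0.11 m and x of bar in the frame of rack between -0.06 and 0.06 m and y of bar in the frame of rack between -0.06 and 0.06 m and angle between bar's own y axis and vertical between 1.4508 and 1.6908 rad), for 0.1 s.
2. the bar lies in both forks of the rest, let go, with the tray still shut (within 15 mm) (x of bar in the frame of rest between -0.008 and 0.008 m and y of bar in the frame of rest between -0.05 and 0.05 m and z of bar in the frame of rest between 0.056 and 0.068 m and angle between the y axis of bar and the y axis of rest, either way round below 0.08 rad and contact force between the fingers and bar below 0.2 N and linear speed of bar below 0.03 m/s and value of joint tray below 0.015 m), for 0.2 s.
3. the tray is drawn out to its stop (at least 115 of 130 mm) (value of joint tray above 0.115 m), for 0.2 s.
At the end, for the whole second after the job is handed in: Bar still and let go in both forks of the rest (centre within 8 mm across, 50 mm along, 6 mm of its 62 mm seated height, parallel within 0.08 rad); tray out at least 115 of 130 mm; both glasses upright (0.1 rad) and still on the tray floor (x of bar in the frame of rest between -0.008 and 0.008 m and y of bar in the frame of rest between -0.05 and 0.05 m and z of bar in the frame of rest between 0.056 and 0.068 m and angle between the y axis of bar and the y axis of rest, either way round below 0.08 rad and contact force between the fingers and bar below 0.2 N and linear speed of each of bar, tumbler0, tumbler1 below 0.03 m/s and value of joint tray above 0.115 m and angle between each of tumbler0, tumbler1's own z axis and vertical below 0.1 rad and z of tumbler0 in the frame of tray_floor between -0.008 and 0.008 m and x of tumbler0 in the frame of tray_floor between -0.06 and 0.06 m and y of tumbler0 in the frame of tray_floor between -0.08 and 0.08 m and z of tumbler1 in the frame of tray_floor between -0.008 and 0.008 m and x of tumbler1 in the frame of tray_floor between -0.06 and 0.06 m and y of tumbler1 in the frame of tray_floor between -0.08 and 0.08 m); the robot touches nothing.
It fails at once if the bar is tipped more than 0.35 rad from level (angle between bar's own y axis and vertical below 1.22 rad or angle between bar's own y axis and vertical above 1.92 rad).
It fails at once if the bar is dropped (falls faster than 0.5 m/s out of the fingers, a drop of over 12 mm) (linear speed of bar above 0.5 m/s and contact force between the fingers and bar below 0.2 N).
It fails at once if a glass on the tray is tipped more than 0.35 rad (angle between any of tumbler0, tumbler1's own z axis and vertical above 0.35 rad).
It fails at once if the goblet, wheel or brush is shifted by more than 30 mm (distance of any of goblet, wheel, brush from where it was at the start of the episode above 0.03 m).
It also fails if it takes over 51 s, if anything falls off the work surface, if the arm or the gripper's body presses on something with over 40 N, if the wrist force passes 120 N, or if a joint passes its speed limit or range.

## Robot

A 7-joint arm with a two-finger parallel gripper is mounted at the origin on the work surface. World frame = base frame: x ahead of the robot, y to its left, z up, the work surface at z = 0. Lengths are in m, angles in rad, forces in N, time in s.
With the tool pointing down it reaches from about 0.4 to 0.85 m from the base axis. Payload 6.9 kg.
Tool frame: the origin (TCP) lies on the centre line of the jaws, within the pads' length; the fingertips stand 25 mm ahead of it and the grasp point (between the pads) lies 6 mm ahead of it; z points along the fingers, y is the line along which they close (so a half turn about z gives the same grasp; the last joint's range is limited). The gripper opens to 85 mm and grips with 20 to 120 N. Pads are 22 mm wide; open, the fingers measure 114 mm over their backs; the gripper's body (76 mm by 85 mm) begins 54 mm behind the grasp point. The pads swing forward as they close: fully open they stand 13 mm farther back than shut.
Start: joints at [-1.135, 0.507, -0.238, 1.5, 0.126, 1.149, -0.155], TCP at [0.202, 0.591, 0.256] pointing down, gripper open.
Joint ranges: [-3.08, 3.08], [-0.24, 2.05], [-1.43, 1.35], [0, 2.5], [-1.52, 4.66], [0.17, 1.96], [-2.89, 2.89]. Speed limits (rad/s): [2.39, 2.39, 3.14, 3.14, 3.14, 3.14, 3.14].

## Interface

Orientations are given as a unit quaternion [x, y, z, w].
In Python, from plant import * gives the robot as it stands.
- The arm moves only by the tool play_rows, never from a script. Its argument "steps" is a list that holds one entry, the list of rows, each a list of 7 numbers: the turn, a rotation vector about the tool's x, y, z in rad, then the shift along the tool's x, y, z in m, then the opening, from 0 (shut) to 1 (fully open). In form: [[[ax, ay, az, dx, dy, dz, jaw], ...]]. A call has 1 to 12 rows; each row is the pose to reach, as a shift and turn from the pose commanded when the call began, along the tool's axes at that moment; what a row does not reach only later rows make up. A row lasts 1/12 s, in which the tool goes at most 41.7 mm and 7.16 degrees, less where a joint would pass 70% of its speed; a pose out of reach is approached as far as the arm can. A call with a gripper value outside its range is refused whole. The fingers move at their own pace and stop on an object; "squeeze" is the grip in N (left out, the last holds). Time passes only in rows, so rows that repeat a pose let the fingers close. It gives the time, the measured TCP pose, the force, the opening and the grip force at its end, in the units of the state.
- observe(): the state, without advancing time (a new reading comes with each control period).
- get_image(name): name is "side" or "top" or "wrist"; returns (picture, depth): 480x640x3 uint8, blue, green, red; 480x640 float32, m along the optical axis (not along the pixel's ray), 0 where there is no reading.
- camera_model(name): a dict with "camera_matrix" (3x3 intrinsics, pixels), "k1" (the pictures are not rectified: a ray, as slopes to the right and down, at radius r is drawn at 1 + k1 r^2 times it, then the intrinsics apply), "view" (4x4, takes a point from world to camera coordinates). Camera axes: x right, y down, z forward; pixel columns grow to the right and rows downward; lengths in m; the calibration is good to about 2 mm. A picture is of the moment at which its call begins: read the wrist's pose just before it. camera_model takes no time and is no camera call; for the wrist camera it gives the pose at the moment of the call.
- job_done(): hands the job in; it is judged then, once.
Trained networks look in the newest picture that a camera, given by its name, has taken for a name from the list of things; names that differ only in an ending like _2 or _b are one class to them, and where a whole thing is asked for, a point or a joint stands for the part that bears it (a point fixed in the world has none). Each returns a list of dicts, best first, with "conf" (0 to 1); they miss things now and then, are a little off and sometimes report something else, mostly with a low value. They report only what shows in the picture. A call takes as long as a camera call. They do not tell look-alikes from the thing itself.
- search_frame(camera, query): "extent" ([left, top, right, bottom] in pixels, round what is visible of it).
- tip_of(camera, query): "position" ([row, column] in pixels: a listed point, or the origin of a listed thing).
The state is a dict: "time_s": time; "qpos": joint angles; "dq": joint speeds; "effort": joint torques, N m; "tool_pos": TCP position; "eef_rot": TCP orientation; "force": force on the tool from outside, world axes, zero at the start; "ft_torque": the same for the moment, N m; "grip_width": opening from 0.0 (shut) to 1.0 (fully open); "grasp_force": force on a finger pad.
Only numpy, scipy, OpenCV 4.12 (cv2) and the standard library are available. Lean on these libraries where they do the work, as an engineer would, in place of code of your own. Each camera call takes 0.05 s, during which the arm holds its last target. There are 200 camera calls.

## Working session

There is one attempt and no reset: what is moved stays moved. The work goes in short steps, Python scripts to look and compute and a tool call to move; the robot and the scene stay as the last step left them, time stands still between calls to the robot, and variables do not carry over. Pictures are saved under pics/ and viewed, at most 10 in all, crops included, and the job is handed in when it is done.

Besides the shell and the picture viewer there is one more tool, called as name(argument=value, ...) on one line, values as JSON. play_rows: Moves the arm, as the interface text tells. Its arguments: {"type":"object","properties":{"steps":{"type":"array"},"squeeze":{"type":"number"}},"required":["steps"]}

```bash
mkdir -p pics; ls; cat > h.py <<'E'
from plant import *
import numpy as np, cv2
from scipy.spatial.transform import Rotation as R
def ray(cm,u,v):
    K=np.array(cm["camera_matrix"]);k=cm["k1"]
    d=cv2.undistortPoints(np.array([[[u,v]]],float),K,np.array([k,0,0,0.]))[0,0]
    return np.array([d[0],d[1],1.])
def atz(cm,u,v,z):
    V=np.array(cm["view"]);Ri=V[:3,:3].T;c=-Ri@V[:3,3];d=Ri@ray(cm,u,v)
    return c+d*(z-c[2])/d[2]
def cloud(cm,dep):
    K=np.array(cm["camera_matrix"]);k=cm["k1"];V=np.array(cm["view"])
    vv,uu=np.mgrid[0:480,0:640]
    p=cv2.undistortPoints(np.stack([uu,vv],-1).reshape(-1,1,2).astype(float),K,np.array([k,0,0,0.])).reshape(480,640,2)
    P=np.dstack([p*dep[...,None],dep])
    return (P-V[:3,3])@V[:3,:3]
E
python3 - <<'E'
from h import *
print(observe())
for n in ["side","top"]:
    im,d=get_image(n);cv2.imwrite(f"pics/{n}0.png",im);cm=camera_model(n)
    np.savez(f"{n}0.npz",im=im,d=d,view=cm["view"]); print(n,cm)
    for q,z in [("rack_bracket0",.05),("rack_bracket1",.05),("rest_fork0",.05),("rest_fork1",.05),("tray_handle",.086),("bar",.062),("rack",0),("rest",0),("goblet",0),("wheel",0),("brush",0),("tumbler0",.025),("tray_floor",.025)]:
        for r in tip_of(n,q)[:5]:
            v,u=r["position"]; print(n,q,round(r["conf"],2),[round(u),round(v)],atz(cm,u,v,z).round(3))
E
```

```text
pics
{'time_s': 0.0, 'qpos': array([-1.13550459,  0.5083633 , -0.23750831,  1.50113304,  0.12568029,
        1.14888645, -0.1547877 ]), 'dq': array([ 0.00116585, -0.00173247,  0.00036742,  0.00018844,  0.00146011,
       -0.00071469, -0.00079019]), 'effort': array([-7.90622853e-04, -6.20583916e+01, -2.18663335e+00, -2.49662161e+01,
        1.26762429e-02,  1.17122071e-02, -1.33678148e-05]), 'tool_pos': array([0.20233182, 0.59086259, 0.25541316]), 'eef_rot': array([ 1.64146024e-01,  9.86435639e-01, -8.91320765e-04, -1.38607051e-04]), 'force': array([-0.49783892,  0.14540386, -0.15932854]), 'ft_torque': array([ 0.00535818, -0.01572167,  0.01983882]), 'grasp_force': 0.0, 'grip_width': 1.0024096964927676}
side {'camera_matrix': array([[439.86097583,   0.        , 321.33957362],
       [  0.        , 439.86097583, 250.92518235],
       [  0.        ,   0.        ,   1.        ]]), 'k1': 0.004896736753945605, 'view': array([[ 0.97766874, -0.20937929,  0.01800407, -0.50922548],
       [-0.13963812, -0.71126031, -0.68891942,  0.12775389],
       [ 0.15705104,  0.67102093, -0.7246143 ,  1.333
[... 2659 characters left out ...]
.609 -0.174  0.086]
top bar 0.97 [385, 242] [ 0.525 -0.16   0.062]
top rack 0.87 [384, 243] [ 0.531 -0.163  0.   ]
top rack 0.44 [398, 178] [ 0.725 -0.205  0.   ]
top rack 0.21 [146, 270] [0.449 0.507 0.   ]
top rest 0.91 [268, 245] [0.522 0.167 0.   ]
top rest 0.72 [274, 169] [0.747 0.154 0.   ]
top rest 0.42 [391, 210] [ 0.63  -0.185  0.   ]
top goblet 0.74 [511, 273] [ 0.451 -0.522  0.   ]
top goblet 0.65 [345, 236] [ 0.552 -0.052  0.   ]
top brush 0.89 [215, 331] [0.282 0.306 0.   ]
top tumbler0 0.9 [463, 190] [ 0.683 -0.386  0.025]
top tumbler0 0.78 [412, 178] [ 0.715 -0.242  0.025]
top tumbler0 0.62 [382, 172] [ 0.734 -0.156  0.025]
top tray_floor 0.68 [397, 174] [ 0.728 -0.201  0.025]
```

View pics/side0.png

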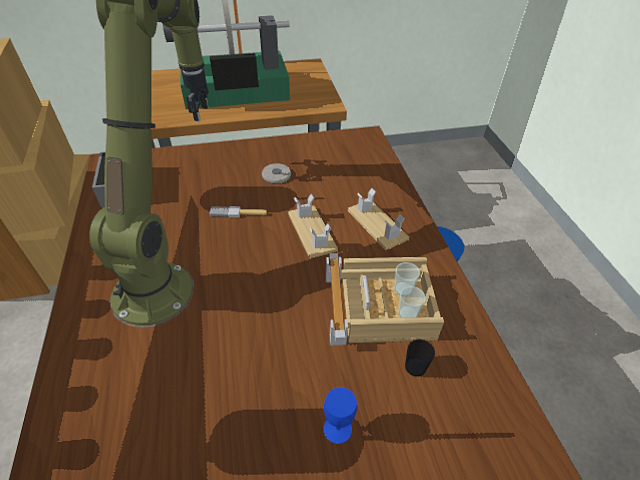

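View pics/top0.png

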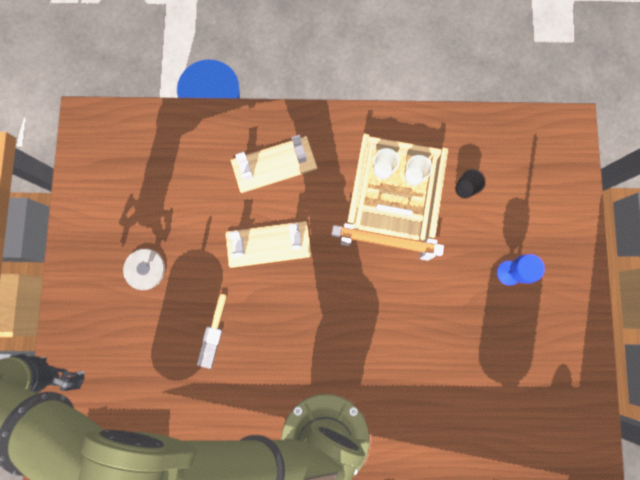

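The pictures show the rack on the right (bar across its front at side ≈(338,294), top ≈(388,241)). Two rests are on the left, and the nearer is at top ≈(268,245). The goblet, black tumbler, wheel and brush are all clear. Next I'll measure with depth.

```bash
python3 - <<'E'
from h import *
for n in ["top","side"]:
    z=np.load(n+"0.npz");im=z["im"];cm=camera_model(n);P=cloud(cm,z["d"])
    v=z["d"]>0; hsv=cv2.cvtColor(im,cv2.COLOR_BGR2HSV)
    X,Y,Z=P[...,0],P[...,1],P[...,2]
    def rect(m,name):
        q=P[m]; r=cv2.minAreaRect(q[:,:2].astype(np.float32)); print(n,name,len(q),np.round(r[0],4),np.round(r[1],4),round(r[2],2),"z",q[:,2].mean().round(4))
    bx=(X>.4)&(X<.64)&(Y>.03)&(Y<.3)&v
    rect(bx&(Z>.008)&(Z<.024),"foot"); 
    m=(bx&(Z>.035)).astype(np.uint8); c,l,s,ce=cv2.connectedComponentsWithStats(m)
    for i in range(1,c):
        if s[i,4]>8: rect(l==i,"prong"); print("   mean",P[l==i].mean(0).round(4), "zmax",Z[l==i].max().round(3))
    b2=(X>.44)&(X<.62)&(Y>-.34)&(Y<0)&v
    br=b2&(Z>.066)&(Z<.08)&(X<.57); rect(br,"bartop"); 
    st=b2&(Z>.08)&(X<.57); 
    c,l,s,ce=cv2.connectedComponentsWithStats(st.astype(np.uint8))
    for i in range(1,c):
        if s[i,4]>4: print("   brprong",s[i,4],P[l==i].mean(0).round(4))
    h=(X>.57)&(X<.66)&(Y>-.28)&(Y<-.08)&v&(Z>.075)&(Z<.1); rect(h,"handle")
a=cv2.imread("pics/top0.png")[205:285,205:455]; cv2.imwrite("pics/crop1.png",cv2.resize(a,None,fx=3.2,fy=3.2,interpolation=cv2.INTER_CUBIC))
print(camera_model("wrist"))
E
```

```text
top foot 2405 [0.492  0.1501] [0.1782 0.2501] 11.11 z 0.0151
top prong 219 [0.5355 0.0851] [0.0654 0.0239] 8.39 z 0.0673
   mean [0.539  0.0854 0.0673] zmax 0.095
top prong 241 [0.513  0.2436] [0.0654 0.0255] 7.58 z 0.0658
   mean [0.5158 0.243  0.0658] zmax 0.093
top bartop 1088 [ 0.5459 -0.1668] [0.3012 0.0811] 80.11 z 0.0729
   brprong 23 [ 0.565  -0.0588  0.087 ]
   brprong 82 [ 0.5537 -0.282   0.0885]
   brprong 24 [ 0.5279 -0.0514  0.0873]
   brprong 23 [ 0.5267 -0.2807  0.087 ]
   brprong 26 [ 0.4893 -0.274   0.0861]
top handle 184 [ 0.611  -0.1786] [0.2151 0.0268] 70.81 z 0.0894
side foot 1191 [0.5208 0.1656] [0.2657 0.2388] 89.59 z 0.0182
side prong 193 [0.5116 0.2461] [0.0664 0.032 ] 7.8 z 0.0635
   mean [0.5125 0.2423 0.0635] zmax 0.099
side prong 213 [0.5337 0.089 ] [0.064  0.0308] 7.94 z 0.0648
   mean [0.536  0.0842 0.0648] zmax 0.1
side bartop 759 [ 0.5274 -0.1615] [0.3013 0.0839] 89.62 z 0.0761
   brprong 18 [ 0.5267 -0.053   0.0897]
   brprong 22 [ 0.5636 -0.0586  0.0881]
   brprong 7 [ 0.5463 -0.082   0.0809]
   brprong 5 [ 0.5286 -0.1312  0.081 ]
   brprong 25 [ 0.4886 -0.2748  0.0904]
   brprong 28 [ 0.5261 -0.2795  0.0886]
   brprong 99 [ 0.5528 -0.283   0.0907]
side handle 155 [ 0.6116 -0.1783] [0.2157 0.0256] 70.45 z 0.0921
{'camera_matrix': array([[343.79444602,   0.        , 322.46974367],
       [  0.        , 343.79444602, 237.97883397],
       [  0.        ,   0.        ,   1.        ]]), 'k1': -0.013497223909249526, 'view': array([[ 3.23734760e-01,  9.46147672e-01,  6.22794248e-04,
        -6.24506325e-01],
       [ 9.10592346e-01, -3.11747736e-01,  2.71357564e-01,
        -3.54261455e-02],
       [ 2.56938482e-01, -8.72807642e-02, -9.62478407e-01,
         3.77767650e-01],
       [ 0.00000000e+00,  0.00000000e+00,  0.00000000e+00,
         1.00000000e+00]])}
```

View pics/crop1.png

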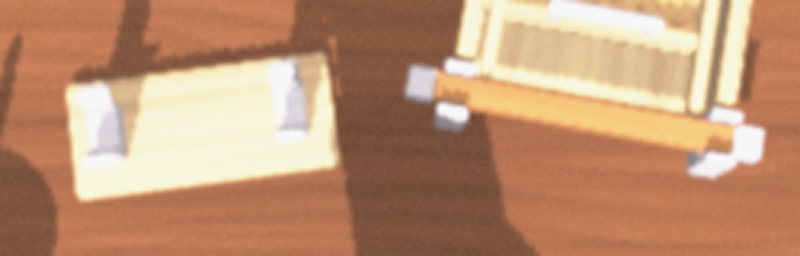

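The near rest's forks show at crop (100,120) and (290,95), in line with world y. The text says its y should be a quarter turn off, so I'll recheck the region the arm is hiding once it has moved. The bar is seated between bracket prongs at crop (450,90) and (715,140).

```bash
cat >> h.py <<'E'
def go(xyz,yaw,o=None):
    """turn+shift in tool axes to a vertical tool with its y axis at world angle yaw"""
    o=o or observe(); r=R.from_quat(o["eef_rot"])
    y=np.array([np.cos(yaw),np.sin(yaw),0]);z=np.array([0,0,-1.]);T=R.from_matrix(np.column_stack([np.cross(y,z),y,z]))
    print("pos",o["tool_pos"].round(4),"turn",(r.inv()*T).as_rotvec().round(4),"shift",r.inv().apply(np.array(xyz)-o["tool_pos"]).round(4),"t",o["time_s"])
E
python3 -c "
from h import *
go([.527,-.166,.23],-.17)
go([.40,.21,.25],.535)"
```

```text
pos [0.2024 0.5913 0.2563] turn [-0.     0.     1.411] shift [-0.5523 -0.6114  0.0263] t 1.4
pos [0.2024 0.5913 0.2563] turn [-0.     0.     0.706] shift [-0.3104 -0.2968  0.0063] t 1.4
```

play_rows(steps=[[[0,0,0.059,-0.026,-0.025,0,1],[0,0,0.118,-0.052,-0.05,0,1],[0,0,0.177,-0.078,-0.075,0,1],[0,0,0.236,-0.104,-0.1,0,1],[0,0,0.295,-0.13,-0.124,0,1],[0,0,0.354,-0.155,-0.149,0,1],[0,0,0.413,-0.181,-0.174,0,1],[0,0,0.472,-0.207,-0.198,0,1],[0,0,0.531,-0.233,-0.223,0,1],[0,0,0.59,-0.259,-0.247,0,1],[0,0,0.65,-0.285,-0.272,0,1],[0,0,0.706,-0.31,-0.297,0.006,1]]])

```text
time_s: 2.4
tool_pos: [0.4007, 0.2085, 0.2514]
eef_rot: [0.496, 0.868, 0.001, 0.001]
force: [1.3, -0.1, 1.0]
grip_width: 1.001
grasp_force: 0.0
```

```bash
python3 -c "
from h import *
go([.527,-.166,.23],-.17)"
```

```text
pos [0.4007 0.2085 0.2514] turn [ 0.0026 -0.0009  0.702 ] shift [-0.3869 -0.0812  0.0212] t 2.4
```

play_rows(steps=[[[0,0,0.06,-0.033,-0.007,0.002,1],[0,0,0.12,-0.066,-0.014,0.004,1],[0,0,0.18,-0.098,-0.021,0.006,1],[0,0,0.24,-0.13,-0.028,0.008,1],[0,0,0.3,-0.162,-0.034,0.01,1],[0,0,0.36,-0.195,-0.041,0.012,1],[0,0,0.42,-0.227,-0.048,0.014,1],[0,0,0.48,-0.26,-0.055,0.016,1],[0,0,0.54,-0.292,-0.062,0.018,1],[0,0,0.6,-0.324,-0.068,0.02,1],[0,0,0.66,-0.356,-0.075,0.021,1],[0,0,0.702,-0.387,-0.081,0.021,1]]])

```text
time_s: 3.4
tool_pos: [0.5274, -0.166, 0.2292]
eef_rot: [0.765, 0.644, -0.0, 0.0]
force: [1.8, -0.7, 0.1]
grip_width: 1.001
grasp_force: 0.0
```

```bash
python3 - <<'E'
from h import *
go([.527,-.166,.07],-.17)
for n in ["side","top","wrist"]:
    cm=camera_model(n); im,d=get_image(n);cv2.imwrite(f"pics/{n}1.png",im)
    np.savez(f"{n}1.npz",im=im,d=d,view=cm["view"])
    for q,z in [("rest",0),("rest_fork0",.05),("bar",.062),("rack_bracket0",.05),("tray_handle",.086)]:
        for r in tip_of(n,q)[:5]:
            v,u=r["position"]; print(n,q,round(r["conf"],2),[round(u),round(v)],atz(cm,u,v,z).round(3))
a=cv2.imread("pics/wrist1.png");b=cv2.imread("pics/top1.png");s=cv2.imread("pics/side1.png")
cv2.imwrite("pics/m1.png",np.hstack([cv2.resize(x,(400,300)) for x in (a,b)])); 
cv2.imwrite("pics/m1.png",np.vstack([cv2.imread("pics/m1.png"),np.hstack([cv2.resize(s,(400,300)),np.zeros((300,400,3),np.uint8)])]))
E
```

```text
pos [ 0.5274 -0.166   0.2292] turn [ 0.      0.     -0.0002] shift [-1.000e-04 -4.000e-04  1.592e-01] t 3.4
side rest 0.68 [307, 231] [0.509 0.177 0.   ]
side rest 0.64 [378, 224] [0.764 0.166 0.   ]
side rest_fork0 0.89 [364, 203] [0.724 0.227 0.05 ]
side rest_fork0 0.81 [390, 226] [0.776 0.096 0.05 ]
side rest_fork0 0.62 [321, 239] [0.537 0.08  0.05 ]
side rest_fork0 0.6 [303, 207] [0.506 0.249 0.05 ]
side bar 0.72 [336, 292] [ 0.531 -0.153  0.062]
side rack_bracket0 0.8 [339, 328] [ 0.512 -0.265  0.05 ]
side rack_bracket0 0.55 [332, 266] [ 0.547 -0.04   0.05 ]
side tray_handle 0.68 [368, 289] [ 0.618 -0.178  0.086]
side tray_handle 0.43 [337, 294] [ 0.526 -0.177  0.086]
top rest 0.95 [274, 164] [0.761 0.155 0.   ]
top rest 0.85 [267, 244] [0.527 0.168 0.   ]
top rest_fork0 0.69 [299, 237] [0.539 0.076 0.05 ]
top rest_fork0 0.61 [246, 172] [0.72  0.228 0.05 ]
top rest_fork0 0.61 [381, 171] [ 0.73  -0.151  0.05 ]
top rest_fork0 0.59 [303, 150] [0.788 0.069 0.05 ]
top bar 0.83 [385, 241] [ 0.53  -0.159  0.062]
top rack_bracket0 0.76 [346, 234] [ 0.548 -0.052  0.05 ]
top tray_handle 0.57 [393, 210] [ 0.609 -0.178  0.086]
top tray_handle 0.52 [412, 174] [ 0.711 -0.23   0.086]
wrist rest 0.18 [529, 263] [ 0.737 -0.257  0.   ]
wrist bar 0.64 [322, 220] [ 0.527 -0.16   0.062]
wrist rack_bracket0 0.91 [321, 339] [ 0.507 -0.279  0.05 ]
wrist tray_handle 0.89 [431, 240] [ 0.611 -0.184  0.086]
```

View pics/m1.png

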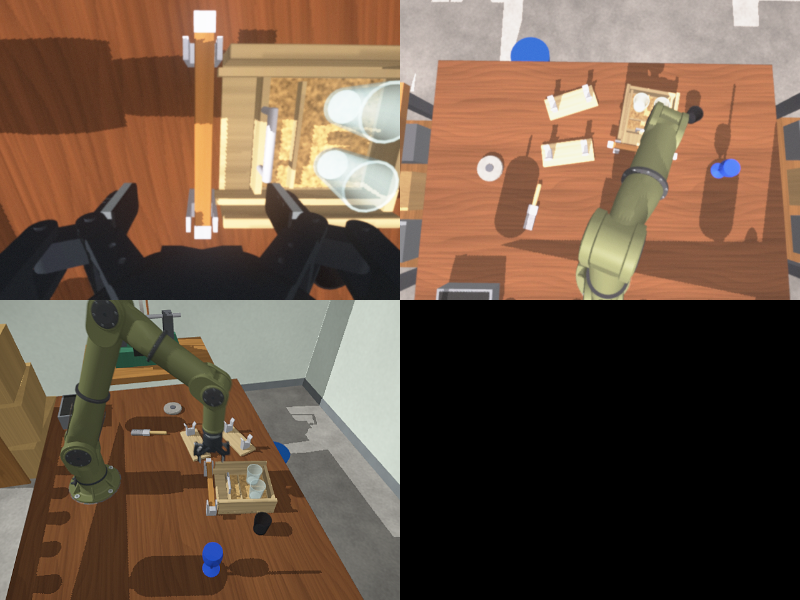

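No hidden third rest, so the near one at ≈(0.525, 0.165) is the target. The wrist picture shows the whole bar, with caps at (205,20) and (203,232) in the small panel. The fingers are centred on it.

```bash
python3 - <<'E'
from h import *
z=np.load("wrist1.npz");cm=camera_model("wrist");cm["view"]=z["view"];P=cloud(cm,z["d"])
m=(z["d"]>0)&(P[...,2]>.069)&(P[...,2]<.079)&(abs(P[...,1]+.166)<.17)
ex=np.array([np.cos(-.17),np.sin(-.17)]);ey=np.array([-ex[1],ex[0]])
q=P[...,:2]-np.array([.527,-.166]); a=q@ex;b=q@ey
m&=abs(a)<.03
print("bar y ends",np.percentile(b[m],[0,1,99,100]).round(4),"z",np.median(P[m][:,2]))
mm=m&(abs(b)<.08);print("x at ends", [np.percentile(a[m&(abs(b-c)<.02)],[2,50,98]).round(4) for c in (-.07,.0,.07,.14,-.14)])
p=(z["d"]>0)&(P[...,2]>.082)&(abs(a)<.05)&(abs(b)<.15)
for s in (1,-1):
  k=p&(b*s>.05); print("prongs",np.percentile(a[k],[0,50,100]).round(4),np.median(b[k]).round(4))
h=(z["d"]>0)&(P[...,2]>.085)&(P[...,2]<.097)&(abs(a-.085)<.02)&(abs(b)<.06);print("handle",a[h].mean(),np.percentile(b[h],[0,50,100]))
go([.527,-.166,.07],-.17)
E
```

```text
bar y ends [-0.1463 -0.1414  0.1529  0.1553] z 0.07364085908167572
x at ends [array([-0.0098,  0.0017,  0.0137]), array([-0.0095,  0.0021,  0.0137]), array([-0.0091,  0.0024,  0.014 ]), array([-0.0095,  0.0026,  0.0146]), array([-0.0101,  0.002 ,  0.0141])]
prongs [-0.0216  0.0307  0.05  ] 0.1117
prongs [-0.0211  0.0314  0.0499] -0.1074
handle 0.08436225360836677 [-0.04626851  0.00471606  0.04850251]
pos [ 0.5272 -0.1643  0.2293] turn [0.    0.    0.003] shift [-1.700e-03  1.000e-04  1.593e-01] t 4.3
```

play_rows(steps=[[[0,0,0,0.001,0.001,0.02,0.75],[0,0,0,0.002,0.001,0.045,0.7],[0,0,0,0.004,0.002,0.07,0.7],[0,0,0,0.004,0.002,0.09,0.7],[0,0,0,0.004,0.002,0.11,0.7],[0,0,0,0.004,0.002,0.125,0.7],[0,0,0,0.004,0.002,0.14,0.7],[0,0,0,0.004,0.002,0.15,0.7],[0,0,0,0.004,0.002,0.157,0.7],[0,0,0,0.004,0.002,0.16,0.7],[0,0,0,0.004,0.002,0.16,0.7]]])

```text
time_s: 5.22
tool_pos: [0.5297, -0.1607, 0.069]
eef_rot: [0.764, 0.646, -0.0, -0.0]
force: [-0.2, -0.4, 1.1]
grip_width: 0.698
grasp_force: 0.0
```

play_rows(steps=[[[0,0,0,0,0,0,0.45],[0,0,0,0,0,0,0.35],[0,0,0,0,0,0,0.2],[0,0,0,0,0,0,0.1],[0,0,0,0,0,0,0.1],[0,0,0,0,0,0,0.1],[0,0,0,0,0,0,0.1],[0,0,0,0,0,0,0.1]]], squeeze=60)

```text
time_s: 5.88
tool_pos: [0.5302, -0.1608, 0.0702]
eef_rot: [0.764, 0.646, 0.0, 0.001]
force: [-1.2, 0.1, 6.0]
grip_width: 0.277
grasp_force: 59.8
```

play_rows(steps=[[[0,0,0,0,0,-0.003,0.1],[0,0,0,0,0,-0.009,0.1],[0,0,0,0,0,-0.018,0.1],[0,0,0,0,0,-0.028,0.1],[0,0,0,0,0,-0.04,0.1],[0,0,0,0,0,-0.053,0.1],[0,0,0,0,0,-0.067,0.1],[0,0,0,0,0,-0.081,0.1],[0,0,0,0,0,-0.093,0.1],[0,0,0,0,0,-0.1,0.1],[0,0,0,0,0,-0.1,0.1],[0,0,0,0,0,-0.1,0.1]]])

```text
time_s: 6.88
tool_pos: [0.5298, -0.1607, 0.1697]
eef_rot: [0.764, 0.646, 0.0, 0.0]
force: [0.3, 0.6, -1.9]
grip_width: 0.268
grasp_force: 58.9
```

```bash
python3 - <<'E'
from h import *
o=observe(); print(o["tool_pos"],o["force"],o["ft_torque"],o["grip_width"],o["grasp_force"])
# rest forks, all views with wide depth statistics
for n in ["top","side"]:
    im,d=get_image(n);cm=camera_model(n);np.savez(f"{n}2.npz",im=im,d=d,view=cm["view"]);cv2.imwrite(f"pics/{n}2.png",im)
    for f in (n+"0.npz",n+"1.npz",n+"2.npz"):
        z=np.load(f);P=cloud(cm,z["d"]);X,Y,Z=P[...,0],P[...,1],P[...,2]
        bx=(X>.4)&(X<.64)&(Y>.03)&(Y<.3)&(z["d"]>0)
        m=(bx&(Z>.085)&(Z<.105)).astype(np.uint8);c,l,s,ce=cv2.connectedComponentsWithStats(m)
        print(f,[(s[i,4],P[l==i].mean(0).round(4).tolist()) for i in range(1,c) if s[i,4]>3])
        k=bx&(Z>.012)&(Z<.02); r=cv2.minAreaRect(P[k][:,:2].astype(np.float32)) 
E
```

```text
[ 0.52984218 -0.16066718  0.16969418] [ 0.27770433  0.62145354 -1.88335697] [-0.05227682 -0.00783867 -0.01182854] 0.26846114382766717 58.853879570961
top0.npz [(np.int32(29), [0.5635, 0.0896, 0.0888]), (np.int32(25), [0.5409, 0.247, 0.0888]), (np.int32(26), [0.5071, 0.0812, 0.0895]), (np.int32(29), [0.4847, 0.239, 0.0885])]
top1.npz [(np.int32(29), [0.5634, 0.0898, 0.0885]), (np.int32(26), [0.5412, 0.2472, 0.0896]), (np.int32(27), [0.5076, 0.0813, 0.0891]), (np.int32(26), [0.4845, 0.2387, 0.0888])]
top2.npz [(np.int32(31), [0.563, 0.0896, 0.0889]), (np.int32(26), [0.5407, 0.2458, 0.0898]), (np.int32(25), [0.5068, 0.081, 0.089]), (np.int32(28), [0.4846, 0.2395, 0.0896])]
side0.npz [(np.int32(23), [0.5371, 0.2492, 0.0911]), (np.int32(13), [0.4832, 0.2389, 0.0943]), (np.int32(25), [0.5604, 0.0915, 0.0916]), (np.int32(16), [0.5061, 0.081, 0.093])]
side1.npz [(np.int32(22), [0.5375, 0.2493, 0.0908]), (np.int32(17), [0.4848, 0.2386, 0.092]), (np.int32(6), [0.503, 0.0873, 0.0941])]
side2.npz [(np.int32(21), [0.5372, 0.2492, 0.0916]), (np.int32(16), [0.4847, 0.2394, 0.0912]), (np.int32(19), [0.5073, 0.0812, 0.0916])]
```

```bash
python3 -c "
from h import *
go([.526,0.0,.17],-.02)
go([.5235,.1645,.17],.143)"
```

```text
pos [ 0.5294 -0.1605  0.1687] turn [-0.0011 -0.0002 -0.1469] shift [ 0.1577 -0.03   -0.0012] t 6.9833
pos [ 0.5294 -0.1605  0.1687] turn [-1.000e-03 -3.000e-04 -3.099e-01] shift [ 0.3195 -0.0598 -0.0012] t 6.9833
```

play_rows(steps=[[[0,0,-0.01,0.006,-0.001,0,0.1],[0,0,-0.02,0.022,-0.004,0,0.1],[0,0,-0.05,0.048,-0.009,0,0.1],[0,0,-0.08,0.08,-0.015,0,0.1],[0,0,-0.11,0.115,-0.022,0,0.1],[0,0,-0.15,0.154,-0.029,0,0.1],[0,0,-0.19,0.192,-0.036,0,0.1],[0,0,-0.22,0.23,-0.043,0,0.1],[0,0,-0.26,0.266,-0.05,0,0.1],[0,0,-0.285,0.294,-0.055,0,0.1],[0,0,-0.3,0.312,-0.058,0,0.1],[0,0,-0.31,0.3195,-0.06,0,0.1]]])

```text
time_s: 7.98
tool_pos: [0.5227, 0.1688, 0.1684]
eef_rot: [0.652, 0.758, 0.0, -0.001]
force: [1.2, -0.1, -2.3]
grip_width: 0.269
grasp_force: 58.8
```

```bash
python3 - <<'E'
from h import *
go([.5235,.1645,.07],.143)
cm=camera_model("wrist");im,d=get_image("wrist");np.savez("wrist3.npz",im=im,d=d,view=cm["view"]);top,td=get_image("top");np.savez("top3.npz",im=top,d=td)
cv2.imwrite("pics/m3.png",np.hstack([cv2.resize(im,(400,300)),cv2.resize(top[150:330,150:390],(400,300))]))
ex=np.array([np.cos(.143),np.sin(.143)]);ey=np.array([-ex[1],ex[0]])
for n,dd,c in (("wrist",d,cm),("top",td,camera_model("top"))):
    P=cloud(c,dd);q=P[...,:2]-np.array([.5235,.1645]);a=q@ex;b=q@ey;Z=P[...,2];v=dd>0
    m=v&(Z>.166)&(Z<.182)&(abs(a)<.04)&(abs(b)<.17)
    print(n,"bar b",np.percentile(b[m],[1,99]).round(4),[(np.percentile(a[m&(abs(b-t)<.02)],[3,97]).round(4),np.median(Z[m&(abs(b-t)<.02)]).round(4)) for t in (-.12,.12)if (m&(abs(b-t)<.02)).any()])
    m=(v&(Z>.08)&(Z<.1)&(abs(a)<.045)&(abs(b)<.12)).astype(np.uint8);k,l,s,_=cv2.connectedComponentsWithStats(m)
    print(n,"forktops",[(int(s[i,4]),a[l==i].mean().round(4),b[l==i].mean().round(4)) for i in range(1,k) if s[i,4]>5])
E
```

```text
pos [0.5227 0.1688 0.1684] turn [-0.0012 -0.0016  0.0064] shift [-0.0045  0.0002  0.0984] t 7.9833
wrist bar b [-0.0224  0.111 ] [(array([-0.0118,  0.0106]), np.float64(0.1721))]
wrist forktops [(979, np.float64(-0.0268), np.float64(0.0814)), (1062, np.float64(0.0269), np.float64(0.0816)), (130, np.float64(-0.0241), np.float64(-0.0848)), (138, np.float64(0.0245), np.float64(-0.0848))]
top bar b [-0.1476  0.1507] [(array([-0.0117,  0.011 ]), np.float64(0.1715)), (array([-0.0125,  0.0101]), np.float64(0.1713))]
top forktops [(20, np.float64(0.0303), np.float64(-0.0798)), (34, np.float64(-0.0269), np.float64(-0.0805))]
```

View pics/m3.png

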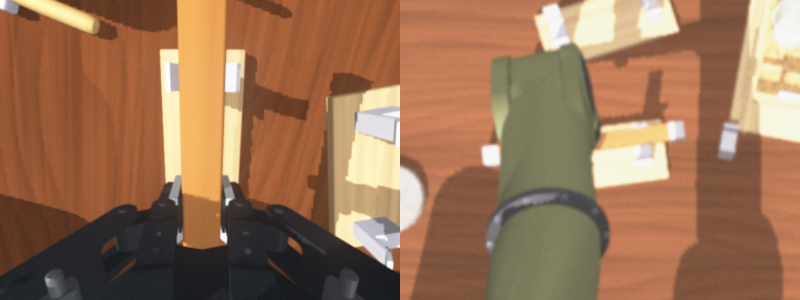

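The bar hovers centred between the fork prongs: wrist panel (170,77)/(232,77), bar at 202, and depth agrees to under 1 mm. Lowering.

play_rows(steps=[[[0,0,0,0,0,0.004,0.1],[0,0,0,0,0,0.014,0.1],[0,0,0,0,0,0.028,0.1],[0,0,0,0,0,0.042,0.1],[0,0,0,0,0,0.054,0.1],[0,0,0,0,0,0.065,0.1],[0,0,0,0,0,0.075,0.1],[0,0,0,0,0,0.083,0.1],[0,0,0,0,0,0.089,0.1],[0,0,0,0,0,0.093,0.1],[0,0,0,0,0,0.096,0.1],[0,0,0,0,0,0.096,0.1]]])

```text
time_s: 9.08
tool_pos: [0.5236, 0.1642, 0.0729]
eef_rot: [0.655, 0.756, -0.0, -0.0]
force: [0.4, -0.3, -2.0]
grip_width: 0.274
grasp_force: 58.8
```

```bash
python3 -c "
from h import *
go([.5235,.1645,.07],.143);o=observe();print(o['force'],o['ft_torque'])"
```

```text
pos [0.5236 0.1642 0.0729] turn [-0.0004  0.0001 -0.0002] shift [ 0.0003 -0.0001  0.0029] t 9.0833
[ 0.41078984 -0.32673524 -1.99647375] [0.05359958 0.02779838 0.01839631]
```

play_rows(steps=[[[0,0,0,0,0,0.001,0.1],[0,0,0,0,0,0.002,0.1],[0,0,0,0,0,0.003,0.1],[0,0,0,0,0,0.003,0.1],[0,0,0,0,0,0.003,0.1]]], squeeze=30)

```text
time_s: 9.5
tool_pos: [0.5238, 0.1644, 0.0704]
eef_rot: [0.655, 0.756, 0.0, 0.0]
force: [-0.1, 0.6, -1.6]
grip_width: 0.271
grasp_force: 58.8
```

play_rows(steps=[[[0,0,0,0,0,0.001,0.1],[0,0,0,0,0,0.001,0.1],[0,0,0,0,0,0.002,0.1],[0,0,0,0,0,0.002,0.1]]])

```text
time_s: 9.83
tool_pos: [0.5239, 0.1644, 0.0702]
eef_rot: [0.655, 0.756, 0.001, 0.0]
force: [-4.9, -0.8, 17.0]
grip_width: 0.272
grasp_force: 61.5
```

play_rows(steps=[[[0,0,0,0,0,-0.001,0.1],[0,0,0,0,0,-0.001,0.35],[0,0,0,0,0,-0.001,0.45],[0,0,0,0,0,-0.001,0.55],[0,0,0,0,0,-0.001,0.65],[0,0,0,0,0,-0.001,0.65],[0,0,0,0,0,-0.001,0.65]]])

```text
time_s: 10.42
tool_pos: [0.5237, 0.1643, 0.0691]
eef_rot: [0.655, 0.756, -0.0, -0.0]
force: [0.5, 0.5, 0.5]
grip_width: 0.652
grasp_force: 0.0
```

play_rows(steps=[[[0,0,0,0,0,-0.005,0.65],[0,0,0,0,0,-0.015,0.65],[0,0,0,0,0,-0.03,0.65],[0,0,0,0,0,-0.05,0.65],[0,0,0,0,0,-0.075,0.65],[0,0,0,0,0,-0.1,0.65],[0,0,0,0,0,-0.125,0.65],[0,0,0,0,0,-0.145,0.65],[0,0,0,0,0,-0.155,0.65],[0,0,0,0,0,-0.16,0.65]]])

```text
time_s: 11.25
tool_pos: [0.5243, 0.1644, 0.2315]
eef_rot: [0.655, 0.756, 0.001, 0.001]
force: [0.2, 0.3, -0.3]
grip_width: 0.652
grasp_force: 0.0
```

```bash
python3 - <<'E'
from h import *
go([.6107,-.1804,.21],-.17)
ex=np.array([np.cos(.143),np.sin(.143)]);ey=np.array([-ex[1],ex[0]])
for n in ("wrist","top"):
    c=camera_model(n);im,dd=get_image(n);cv2.imwrite(f"pics/{n}4.png",im)
    P=cloud(c,dd);q=P[...,:2]-np.array([.5235,.1645]);a=q@ex;b=q@ey;Z=P[...,2];v=dd>0
    m=v&(Z>.068)&(Z<.08)&(abs(a)<.014)&(abs(b)<.17)
    print(n,"bar b",np.percentile(b[m],[1,99]).round(4),[(np.percentile(a[m&(abs(b-t)<.02)],[3,97]).round(4),np.median(Z[m&(abs(b-t)<.02)]).round(4)) for t in (-.13,.13,0)if (m&(abs(b-t)<.02)).any()])
E
```

```text
pos [0.5243 0.1644 0.2315] turn [ 0.0031 -0.0012  0.3129] shift [-0.3536  0.0363  0.0214] t 11.25
wrist bar b [-0.1478  0.1468] [(array([-0.0121,  0.0111]), np.float64(0.0737)), (array([-0.0106,  0.0125]), np.float64(0.0738)), (array([-0.0108,  0.0116]), np.float64(0.0736))]
top bar b [-0.1519 -0.0015] [(array([-0.0124,  0.011 ]), np.float64(0.0733)), (array([-0.0109,  0.0109]), np.float64(0.0733))]
```

play_rows(steps=[[[0,0,0.02,-0.012,0.001,0,0.65],[0,0,0.05,-0.038,0.004,0,0.65],[0,0,0.08,-0.073,0.008,0,0.65],[0,0,0.11,-0.11,0.012,0,0.65],[0,0,0.14,-0.147,0.016,0,0.65],[0,0,0.17,-0.184,0.02,0,0.65],[0,0,0.2,-0.221,0.024,0,0.65],[0,0,0.23,-0.258,0.028,0,0.65],[0,0,0.26,-0.295,0.031,0,0.65],[0,0,0.29,-0.325,0.034,0.01,0.65],[0,0,0.305,-0.344,0.036,0.02,0.65],[0,0,0.313,-0.352,0.036,0.021,0.65]]])

```text
time_s: 12.35
tool_pos: [0.6076, -0.1839, 0.2047]
eef_rot: [0.767, 0.642, -0.003, -0.001]
force: [-0.0, 0.0, -0.1]
grip_width: 0.653
grasp_force: 0.0
```

```bash
python3 - <<'E'
from h import *
go([.6105,-.178,.093],-.17)
cm=camera_model("wrist");im,d=get_image("wrist");cv2.imwrite("pics/w5.png",im);P=cloud(cm,d)
ex=np.array([np.cos(-.17),np.sin(-.17)]);ey=np.array([-ex[1],ex[0]])
q=P[...,:2]-np.array([.527,-.166]);a=q@ex;b=q@ey
h=(d>0)&(P[...,2]>.084)&(P[...,2]<.097)&(abs(a-.085)<.02)&(abs(b)<.06);print("handle",np.percentile(a[h],[1,50,99]),np.percentile(b[h],[0,50,100]),np.median(P[h][:,2]))
for r in tip_of("wrist","tray_handle"): v,u=r["position"];print(atz(cm,u,v,.086))
E
```

```text
pos [ 0.6076 -0.1839  0.2047] turn [-0.0051  0.0024 -0.007 ] shift [0.0066 0.0024 0.1117] t 12.35
handle [0.07972799 0.08531269 0.09147402] [-0.04613419  0.00603448  0.04868022] 0.09052696668092908
[ 0.6094427  -0.17866312  0.086     ]
```

View pics/w5.png

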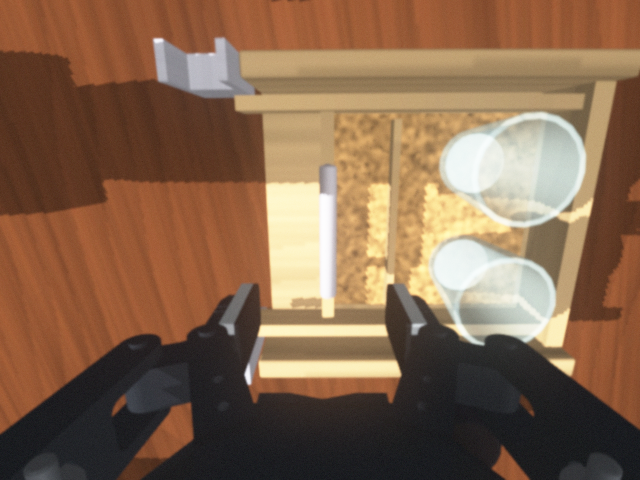

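The handle is at columns 320–336, rows 165–298, with both tumblers standing behind it and the jaws straddling it. The arm was still settling, so I'll read its pose again.

```bash
python3 -c "
from h import *
go([.611,-.179,.093],-.17)"
```

```text
pos [ 0.6082 -0.1813  0.2064] turn [-0.0036  0.001  -0.0041] shift [0.0029 0.0028 0.1133] t 12.45
```

play_rows(steps=[[[0,0,0,0,0,0.01,0.65],[0,0,0,0,0,0.025,0.65],[0,0,0,0,0,0.045,0.65],[0,0,0,0,0,0.065,0.65],[0,0,0,0,0,0.085,0.65],[0,0,0,0,0,0.1,0.65],[0,0,0,0,0,0.11,0.65],[0,0,0,0,0,0.115,0.65],[0,0,0,0,0,0.117,0.65],[0,0,0,0,0,0.117,0.65]]])

```text
time_s: 13.28
tool_pos: [0.6097, -0.1784, 0.0914]
eef_rot: [0.764, 0.645, 0.0, 0.0]
force: [-0.2, -0.7, 0.3]
grip_width: 0.649
grasp_force: 0.0
```

play_rows(steps=[[[0,0,0,0,0,0,0.5],[0,0,0,0,0,0,0.4],[0,0,0,0,0,0,0.3],[0,0,0,0,0,0,0.25],[0,0,0,0,0,0,0.2],[0,0,0,0,0,0,0.15],[0,0,0,0,0,0,0.1],[0,0,0,0,0,0,0.05],[0,0,0,0,0,0,0.02],[0,0,0,0,0,0,0.02]]], squeeze=30)

```text
time_s: 14.12
tool_pos: [0.6099, -0.1791, 0.0917]
eef_rot: [0.765, 0.645, 0.0, 0.0]
force: [1.0, -0.1, 4.6]
grip_width: 0.13
grasp_force: 29.3
```

```bash
python3 -c "
from h import *
p=np.array([.611,-.179,.093]);e=np.array([np.cos(-.17),np.sin(-.17),0])
o=observe();go(o['tool_pos']-.128*e,-.17,o)"
```

```text
pos [ 0.6099 -0.1791  0.0917] turn [ 0.001   0.0001 -0.    ] shift [-0.00e+00 -1.28e-01 -1.00e-04] t 14.1167
```

play_rows(steps=[[[0,0,0,0,-0.001,0,0.02],[0,0,0,0,-0.003,0,0.02],[0,0,0,0,-0.006,0,0.02],[0,0,0,0,-0.01,0,0.02],[0,0,0,0,-0.015,0,0.02],[0,0,0,0,-0.02,0,0.02],[0,0,0,0,-0.026,0,0.02],[0,0,0,0,-0.032,0,0.02],[0,0,0,0,-0.038,0,0.02],[0,0,0,0,-0.044,0,0.02],[0,0,0,0,-0.05,0,0.02],[0,0,0,0,-0.056,0,0.02]]])

```text
time_s: 15.12
tool_pos: [0.5539, -0.1694, 0.0916]
eef_rot: [0.765, 0.645, 0.0, 0.0]
force: [1.8, 0.1, 5.3]
grip_width: 0.125
grasp_force: 29.5
```

play_rows(steps=[[[0,0,0,0,-0.006,0,0.02],[0,0,0,0,-0.012,0,0.02],[0,0,0,0,-0.018,0,0.02],[0,0,0,0,-0.024,0,0.02],[0,0,0,0,-0.03,0,0.02],[0,0,0,0,-0.036,0,0.02],[0,0,0,0,-0.042,0,0.02],[0,0,0,0,-0.047,0,0.02],[0,0,0,0,-0.052,0,0.02],[0,0,0,0,-0.056,0,0.02],[0,0,0,0,-0.059,0,0.02],[0,0,0,0,-0.062,0,0.02]]])

```text
time_s: 16.12
tool_pos: [0.4928, -0.159, 0.0915]
eef_rot: [0.765, 0.645, 0.0, 0.0]
force: [2.4, -0.1, 5.5]
grip_width: 0.125
grasp_force: 29.6
```

play_rows(steps=[[[0,0,0,0,-0.003,0,0.02],[0,0,0,0,-0.005,0,0.02],[0,0,0,0,-0.007,0,0.02],[0,0,0,0,-0.009,0,0.02],[0,0,0,0,-0.01,0,0.02],[0,0,0,0,-0.01,0,0.02]]])

```text
time_s: 16.62
tool_pos: [0.4832, -0.1574, 0.0916]
eef_rot: [0.765, 0.644, 0.0, 0.0]
force: [2.4, 0.1, 5.0]
grip_width: 0.124
grasp_force: 29.7
```

Travelled 128.5 mm. Releasing and lifting away.

play_rows(steps=[[[0,0,0,0,0,0,0.2],[0,0,0,0,0,0,0.3],[0,0,0,0,0,0,0.4],[0,0,0,0,0,0,0.5],[0,0,0,0,0,0,0.6],[0,0,0,0,0,0,0.6],[0,0,0,0,0,0,0.6]]])

```text
time_s: 17.2
tool_pos: [0.4832, -0.1572, 0.0912]
eef_rot: [0.765, 0.645, -0.0, -0.0]
force: [0.2, 0.3, -0.0]
grip_width: 0.601
grasp_force: 0.0
```

play_rows(steps=[[[0,0,0,0,0,-0.005,0.6],[0,0,0,0,0,-0.015,0.6],[0,0,0,0,0,-0.03,0.6],[0,0,0,0,0,-0.05,0.6],[0,0,0,0,0,-0.075,0.6],[0,0,0,0,0,-0.1,0.6],[0,0,0,0,0,-0.12,0.6],[0,0,0,0,0,-0.135,0.6],[0,0,0,0,0,-0.145,0.6],[0,0,0,0,0,-0.15,0.6],[0,0,0,0,0,-0.15,0.6]]])

```text
time_s: 18.12
tool_pos: [0.4838, -0.1575, 0.243]
eef_rot: [0.765, 0.645, 0.001, 0.001]
force: [0.7, 0.4, -0.6]
grip_width: 0.6
grasp_force: 0.0
```

```bash
python3 - <<'E'
from h import *
o=observe();print(o["time_s"],o["tool_pos"],o["force"])
W,d=get_image("wrist");cm=camera_model("wrist");P=cloud(cm,d)
ex=np.array([np.cos(-.17),np.sin(-.17)]);ey=np.array([-ex[1],ex[0]])
q=P[...,:2]-np.array([.527,-.166]);a=q@ex;b=q@ey
h=(d>0)&(P[...,2]>.084)&(P[...,2]<.097)&(abs(a+.045)<.03)&(abs(b)<.06);print("handle a",np.percentile(a[h],[1,50,99]))
t,_=get_image("top");s,_=get_image("side")
r=lambda x:cv2.resize(x,(400,300))
cv2.imwrite("pics/m6.png",np.vstack([np.hstack([r(W),r(t[120:330,150:430])]),np.hstack([r(s[130:400,180:540]),r(s)])]))
E
```

```text
18.1167 [ 0.4837635  -0.15751933  0.24297386] [ 0.67190524  0.39860933 -0.623356  ]
handle a [-0.05093261 -0.0452431  -0.03940901]
```

View pics/m6.png

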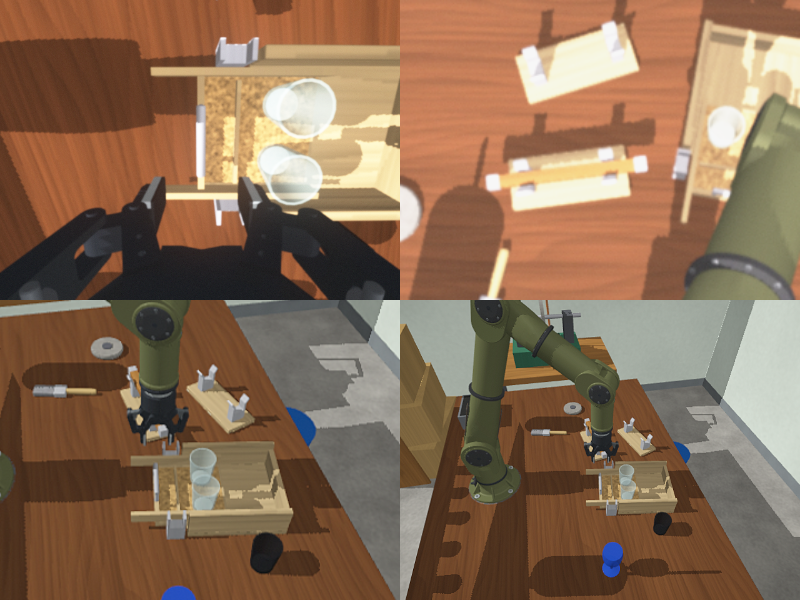

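The handle has moved 130 mm, so the tray is at its stop. Both tumblers stand upright (wrist panel (300,108) and (290,180)), and the bar lies in both forks (top panel (565,175)).

```bash
python3 -c "
from plant import *
print(job_done())"
```

```text
the job is handed in; nothing more can be done
None
```

The bar is in the two forks of the nearer rest and the tray is out about 130 mm to its stop with both glasses upright; I handed the job in at about 18 s (no verdict shown), and used that rest although its forks line up with the world's y rather than a quarter turn from it as the task text says.

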